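Press the long flashlight's button in the clip stand

TASK

Three black flashlights lie in the chrome clip stand; test the longest one: with shut fingertips gently press the round button on its top right down, keep it down for a good second, then let it spring back and draw the hand up well clear of it. The flashlight stays lying in its clips (do not lift or drag it), the other two flashlights are not to be touched, and the bowl and the whistle stay where they are.

Things in the scene. Friction and masses are not known exactly. Their poses are not given: they have to be found in the camera images.
- stand: Chrome spring clip stand, fixed to the table: base plate 130 x 250 x 6 mm, origin at the centre of its underside, z up. Three bays side by side along its y axis at y = -80, 0 and +80 mm, each of two U-shaped clips at x = -35 and +35 mm whose seats are 30 mm above the table, 34 mm wide inside; the clip tips stand 56 mm above the table. The flashlights lie loosely in the clips along the stand's x axis, heads to +x, one in each bay; which one is in which bay varies.
- flash_long: The longest flashlight, 218 mm long, 0.3 kg, loose: square black body 32 x 32 mm, reaching 90 mm to -x (tail) and 80 mm to +x, then a round head of 48 mm diameter, 48 mm long, at the +x end. Origin on the underside of the square body (30 mm above the table), straight below its button; x along the body towards the head, z up. The body's top is 62 mm above the table, the head's top 70 mm.
- button_long_top (a point): Centre of the top face of the longest flashlight's button: a round grey cap of 20 mm diameter standing 9 mm proud of the body's top (so 71 mm above the table when not pressed), between the two clips. It goes straight down.
- button_long (a joint): Travel of the longest flashlight's button in m: 0 = up, 0.005 = fully down. A spring brings it back; about 2 N starts it, about 5 N holds it fully down.
- flash_mid: The middle flashlight, 164 mm long, loose, not to be touched: same square body and button; reaches 65 mm to -x and 99 mm to +x of its origin, head 44 mm in diameter. Origin on the underside, straight below its button, x towards the head.
- flash_short: The shortest flashlight, 130 mm long, loose, not to be touched: same square body and button; reaches 52 mm to -x and 78 mm to +x of its origin, head 40 mm in diameter. Origin on the underside, straight below its button, x towards the head.
- bowl: Clear glass bowl, loose, 140 mm in diameter, 60 mm high, standing on a round cork trivet (180 mm across, 10 mm thick) to the left of the stand. Origin at the centre of its underside.
- whistle: Small steel whistle, loose, about 58 mm long with its ring, 18 mm high, lying on the table to the right of the stand. Origin on the underside, below the middle of its round barrel.
There are look-alikes about, which are no part of the job. Leave any orange look-alike of the flash_long alone.

How it is judged:
By the outcome, as a careful person would: the job done as asked, in the order asked, and still so for the second after the job is handed in, with the robot touching nothing.
It also fails if it takes over 29 s, if anything falls off the work surface, if the arm or the gripper's body presses on something with over 40 N, if the wrist force passes 120 N, or if a joint passes its speed limit or range.

ROBOT

A 6-joint arm with a two-finger parallel gripper is mounted at the origin on the work surface. World frame = base frame: x ahead of the robot, y to its left, z up, the work surface at z = 0. Lengths are in mm, angles in rad, forces in N, time in s.
With the tool pointing down it reaches from about 350 to 975 mm from the base axis. Payload 4.9 kg.
Tool frame: the origin (TCP) lies between the finger pads; the fingertips stand 11 mm ahead of it and the grasp point (between the pads) lies 8 mm behind it; z points along the fingers, y is the direction in which the jaws open and shut (so a half turn about z gives the same grasp; the last joint's range is limited). The gripper opens to 85 mm and grips with 20 to 120 N. Pads are 22 mm wide; open, the fingers measure 114 mm over their backs; the gripper's body (76 mm by 85 mm) begins 54 mm behind the grasp point. The pads swing forward as they close: fully open they stand 13 mm farther back than shut.
Start: joints at [-1.307, 0.053, 1.613, -0, 1.476, -0.119], TCP at [233.443, -579.747, 242.304] pointing down, gripper open.
Joint ranges: [-3.01, 3.01], [-1.01, 2.22], [0.06, 2.58], [-1.02, 4.17], [0.09, 2.62], [-3.14, 3.14]. Speed limits (rad/s): [2.57, 2.57, 3.14, 3.14, 3.14, 3.14].

INTERFACE

Orientations are given as [roll, pitch, yaw] about the fixed x, y, z axes, in that order (R = Rz(yaw) Ry(pitch) Rx(roll)).
In Python, from workcell import arm gives the robot as it stands. The module is installed in compiled form; this text tells all that it offers.
- The arm moves only by the shell command python3 -m handwheel 'ROWS' [FORCE]. ROWS is JSON, one flat list of numbers, 7 for each row, row after row: the shift along the tool's x, y, z in m, then the turn, a rotation vector about the tool's x, y, z in rad, then the opening, from 0 (shut) to 1 (fully open). In form: [x, y, z, ax, ay, az, gripper, x, y, z, ax, ay, az, gripper, ...]. A call has 1 to 20 rows; each row is the pose to reach, as a shift and turn from the pose commanded when the call began, along the tool's axes at that moment; what a row does not reach only later rows make up. A row lasts 1/12 s, in which the tool goes at most 41.7 mm and 7.16 degrees, less where a joint would pass 70% of its speed; a pose out of reach is approached as far as the arm can. A call with a gripper value outside its range is refused whole. The fingers move at their own pace and stop on an object; FORCE is the grip in N (left out, the last holds). Time passes only in rows, so rows that repeat a pose let the fingers close. It gives the time, the measured TCP pose, the force and the opening at its end, in the units of the state.
- arm.get_state(): the state, without advancing time (a new reading comes with each control period).
- arm.snapshot(name): name is "scene" or "top" or "wrist"; returns a dict with "pixels" (480x640x3 uint8, red, green, blue), "fx", "fy", "cx", "cy" (pixels), "view" (4x4, takes a point from world to camera coordinates). Camera axes: x right, y up, looking along -z (the intrinsics and any distortion apply to the point x, -y, -z); pixel columns grow to the right and rows downward; lengths in mm; the calibration is good to about 2 mm. A picture is of the moment at which its call begins. There is no depth.
- arm.sign_off(): hands the job in, once; it reports no verdict.
The state is a dict: "time": time; "joint_pos": joint angles; "qd": joint speeds; "effort": joint torques, N m; "tool_pos": TCP position; "ee_rot": TCP orientation; "force": force on the tool from outside, world axes, zero at the start; "ft_torque": the same for the moment, N m; "gripper_width": finger opening in mm.
Only numpy, scipy, OpenCV 4.12 (cv2) and the standard library are available. Lean on these libraries where they do the work, as an engineer would, in place of code of your own. Each camera call takes 0.05 s, during which the arm holds its last target.

## Working session

There is one attempt and no reset: what is moved stays moved. The work goes in short steps, Python scripts to look and compute and a shell command to move; the robot and the scene stay as the last step left them, time stands still between calls to the robot, and variables do not carry over. Pictures are saved under pics/ and viewed, and the job is handed in when it is done.

```bash
mkdir -p pics; cat > h.py <<'E'
import numpy as np, cv2
from workcell import arm
def snap(n,f):
    s=arm.snapshot(n); cv2.imwrite(f'pics/{f}.png',cv2.cvtColor(s['pixels'],cv2.COLOR_RGB2BGR))
    np.savez(f'pics/{f}.npz',**{k:np.array(v) for k,v in s.items()}); return s
def ray(s,u,v):
    V=np.array(s['view']);R=V[:3,:3];t=V[:3,3]
    d=np.array([(u-s['cx'])/s['fx'],-(v-s['cy'])/s['fy'],-1.]);return -R.T@t,R.T@d
def onz(s,u,v,z):
    o,d=ray(s,u,v);return o+d*(z-o[2])/d[2]
def proj(s,p):
    V=np.array(s['view']);c=V[:3,:3]@np.array(p)+V[:3,3]
    return s['fx']*c[0]/-c[2]+s['cx'], s['fy']*-c[1]/-c[2]+s['cy']
E
python3 - <<'E'
from h import *
for n in('top','scene'):
    s=snap(n,n+'0'); print({k:v for k,v in s.items() if k!='pixels'})
print(arm.get_state())
E
```

```text
{'fx': 528.3136190996573, 'fy': 528.3136190996573, 'cx': 316.83100508163386, 'cy': 239.3929408941335, 'view': array([[-5.12449319e-03, -9.99361158e-01, -3.53696912e-02,
         6.04021084e+01],
       [ 9.94497143e-01, -8.79429307e-03,  1.04393930e-01,
        -5.10483460e+02],
       [-1.04638291e-01, -3.46400908e-02,  9.93906883e-01,
        -1.05562950e+03],
       [ 0.00000000e+00,  0.00000000e+00,  0.00000000e+00,
         1.00000000e+00]])}
{'fx': 572.2181208744364, 'fy': 572.2181208744364, 'cx': 321.91100173160277, 'cy': 229.6819257744163, 'view': array([[-4.15173383e-01,  9.09681275e-01,  1.05375387e-02,
         1.71170321e+02],
       [-6.37003459e-01, -2.98955383e-01,  7.10529572e-01,
         2.92245908e+02],
       [ 6.49505701e-01,  2.88280517e-01,  7.03588437e-01,
        -1.79563546e+03],
       [ 0.00000000e+00,  0.00000000e+00,  0.00000000e+00,
         1.00000000e+00]])}
{'time': 0.1, 'joint_pos': array([-1.30699345e+00,  5.32822933e-02,  1.61419959e+00, -8.36836093e-06,
        1.47599813e+00, -1.19010160e-01]), 'qd': array([ 0.00088708, -0.00163853, -0.00294649, -0.00043075,  0.0017784 ,
       -0.00044338]), 'effort': array([-9.29506882e-06, -3.94901204e+01, -3.71363997e+01, -1.30804701e-04,
        3.91917667e-03, -7.97031987e-06]), 'tool_pos': array([ 233.30219755, -579.21863239,  241.16561543]), 'ee_rot': array([-3.13971766e+00, -2.15814100e-04,  3.82813631e-01]), 'force': array([-0.79126013,  0.21684036, -0.22946147]), 'ft_torque': array([ 0.0788476 , -0.03240131,  0.04809138]), 'gripper_width': 85.5300319448998}
```

View pics/top0.png

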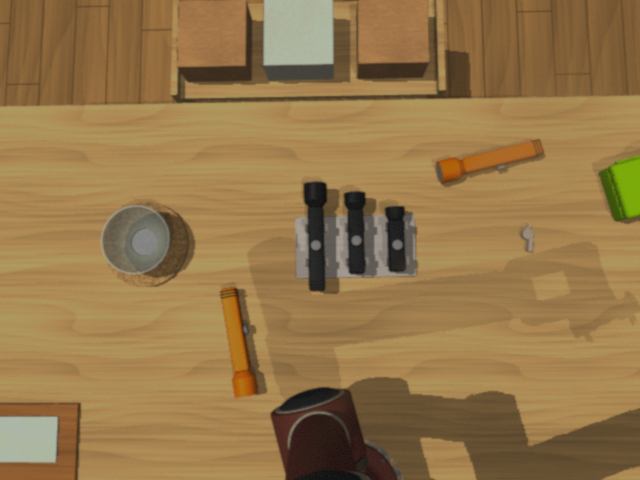

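View pics/scene0.png

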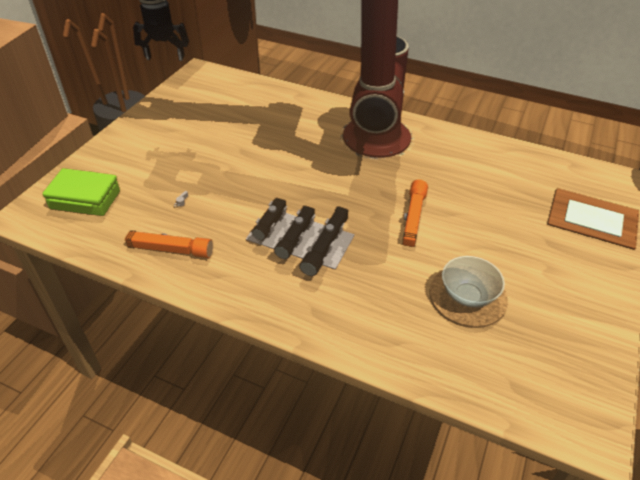

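The top view shows three black flashlights in the stand, with buttons at about (316,245), (356,241) and (397,245). Their visible lengths are about 108, 80 and 65 px. Two orange look-alikes lie at (490,160) and (238,340), outside the stand. The leftmost black one (head at 315,193, tail at 317,288) is the longest. I'll confirm it in a crop and measure the button.

```bash
python3 - <<'E'
from h import *
def ld(f):
    z=np.load(f'pics/{f}.npz');return {k:z[k] for k in z.files}
t=ld('top0');c=ld('scene0')
def blob(s,x0,y0,x1,y1):
    g=cv2.cvtColor(s['pixels'],cv2.COLOR_RGB2GRAY)[y0:y1,x0:x1]
    m=((g>70)).astype(np.uint8); n,l,st,ce=cv2.connectedComponentsWithStats(m)
    return [(st[i,4],(ce[i]+[x0,y0]).round(1).tolist(),st[i,:4].tolist()) for i in range(1,n)]
print(blob(t,309,236,324,254)); print(blob(c,318,220,340,245))
a=cv2.resize(t['pixels'][170:300,280:430],None,fx=4,fy=4,interpolation=cv2.INTER_CUBIC)
b=cv2.resize(c['pixels'][195:285,240:365],None,fx=5,fy=5,interpolation=cv2.INTER_CUBIC)
cv2.imwrite('pics/a.png',a[:,:,::-1]);cv2.imwrite('pics/b.png',b[:,:,::-1])
E
```

```text
[(np.int32(84), [315.4, 244.7], [2, 4, 10, 10])]
[(np.int32(157), [323.9, 226.0], [0, 0, 16, 18]), (np.int32(66), [335.9, 240.4], [12, 13, 10, 12])]
```

View pics/a.png

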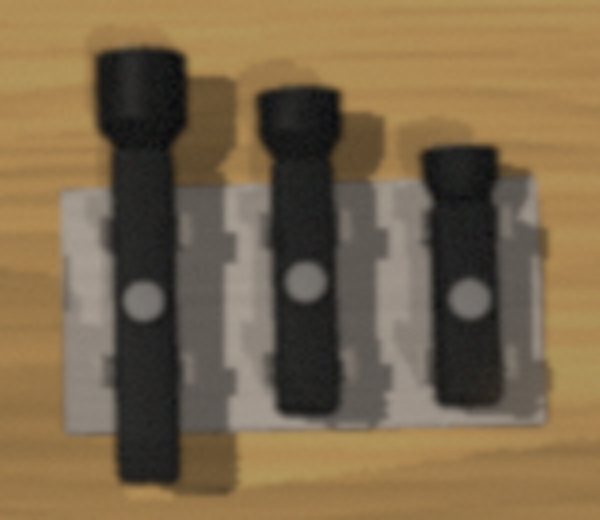

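View pics/b.png

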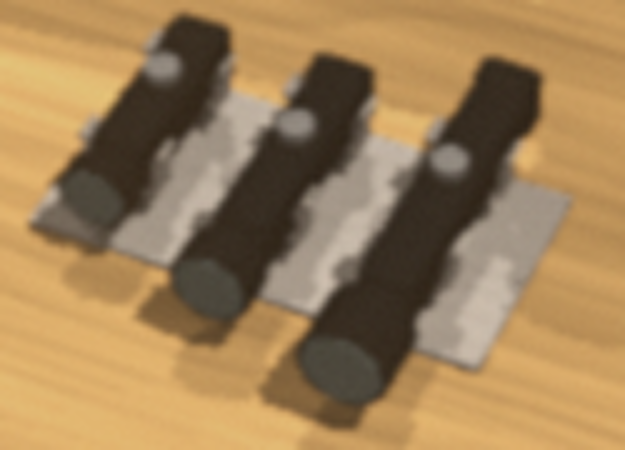

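```bash
python3 - <<'E'
from h import *
from scipy.spatial.transform import Rotation as Ro
def ld(f):
    z=np.load(f'pics/{f}.npz');return {k:z[k] for k in z.files}
t=ld('top0');c=ld('scene0')
g=cv2.cvtColor(c['pixels'],cv2.COLOR_RGB2GRAY)[221:233,325:336]; print(g)
ys,xs=np.nonzero(g>75); sc=(xs.mean()+325,ys.mean()+221); print(sc)
tp=(315.4,244.7)
print('top',onz(t,*tp,71),'scene',onz(c,*sc,71))
o1,d1=ray(t,*tp);o2,d2=ray(c,*sc)
k=np.linalg.lstsq(np.c_[d1,-d2],o2-o1,rcond=None)[0]; print('tri',o1+k[0]*d1,o2+k[1]*d2)
hd=onz(t,280+142/4,170+50/4,55);tl=onz(t,280+148/4,170+480/4,55);print(hd,tl,np.degrees(np.arctan2(*(hd-tl)[[1,0]])),np.linalg.norm(hd-tl))
s=arm.get_state();R=Ro.from_euler('xyz',s['ee_rot'])
P=np.mean([onz(t,*tp,71),onz(c,*sc,71)],axis=0);P[2]=71+11+60
print(P,'tool shift',R.inv().apply(P-s['tool_pos']))
print('turn to yaw0',(R.inv()*Ro.from_euler('xyz',[np.pi,0,0])).as_rotvec())
E
```

```text
[[162 148 124  81  49  44  44  46  45  44  47]
 [143 132 102  60  45  42  46  44  47  47  44]
 [115  98  78  63  66  67  58  50  46  45  45]
 [102  88  87 103 115 117  98  72  54  45  45]
 [ 94 103 118 129 135 134 126 109  78  53  46]
 [ 83 110 130 138 137 139 137 129  97  60  46]
 [ 71 103 130 137 138 139 139 132  99  60  47]
 [ 59  85 112 129 133 135 133 116  83  55  44]
 [ 50  62  82  97 107 108 102  88  67  50  45]
 [ 44  51  61  71  77  80  77  67  54  46  44]
 [ 44  46  49  55  59  59  60  51  46  45  42]
 [ 44  44  46  46  48  48  48  45  46  44  41]]
(np.float64(328.65), np.float64(225.83333333333334))
top [495.87535648  58.20110353  71.        ] scene [496.84903827  55.984741    71.        ]
tri [495.87886225  58.20248993  70.96315589] [496.81957182  55.9722339   70.96874385]
[623.72026863  57.9888335   55.        ] [407.32535493  56.07082011  55.        ] 0.5078270683619545 216.40341366981153
[496.36219738  57.09292227 142.        ] tool shift [ 481.68027642 -491.80532339  100.19187882]
turn to yaw0 [-1.89334852e-03  1.45714643e-04  3.82813719e-01]
```

The crop confirms it: the left black one (crop a, button at 142,300) is the longest, about 216 mm measured against 218 nominal, and black. The two views put the button at about (496, 57.5, 71), with the body axis about 0.5° off world x. I'm moving above it with the fingers shut.

```bash
python3 -m handwheel '[0.4815,-0.4923,0.05,0,0,0.383,0, 0.4815,-0.4923,0.05,0,0,0.383,0, 0.4815,-0.4923,0.05,0,0,0.383,0, 0.4815,-0.4923,0.05,0,0,0.383,0, 0.4815,-0.4923,0.05,0,0,0.383,0, 0.4815,-0.4923,0.05,0,0,0.383,0, 0.4815,-0.4923,0.05,0,0,0.383,0, 0.4815,-0.4923,0.05,0,0,0.383,0, 0.4815,-0.4923,0.05,0,0,0.383,0, 0.4815,-0.4923,0.05,0,0,0.383,0, 0.4815,-0.4923,0.05,0,0,0.383,0, 0.4815,-0.4923,0.05,0,0,0.383,0, 0.4815,-0.4923,0.05,0,0,0.383,0, 0.4815,-0.4923,0.05,0,0,0.383,0, 0.4815,-0.4923,0.05,0,0,0.383,0, 0.4815,-0.4923,0.05,0,0,0.383,0, 0.4815,-0.4923,0.05,0,0,0.383,0, 0.4815,-0.4923,0.05,0,0,0.383,0, 0.4815,-0.4923,0.05,0,0,0.383,0, 0.4815,-0.4923,0.05,0,0,0.383,0]' 20
```

```text
time: 1.77
tool_pos: [495.8, 56.4, 191.9]
ee_rot: [3.141, 0.001, -0.0]
force: [0.1, -0.6, -0.1]
gripper_width: 0.1
```

```bash
python3 - <<'E'
from h import *
s=snap('wrist','w1'); print(arm.get_state()['tool_pos']); print(proj(s,[496,57.5,71]),proj(s,[496,57.5,181])); print(np.array(s['view']).round(3))
E
```

```text
[495.83051231  55.97542533 192.06979575]
(np.float64(319.59619653284636), np.float64(243.9790831499558)) (np.float64(317.94386560637383), np.float64(317.8684902139248))
[[-1.00000e-03 -1.00000e+00  1.00000e-03  5.57280e+01]
 [ 9.51000e-01 -1.00000e-03 -3.10000e-01 -4.46549e+02]
 [ 3.10000e-01  0.00000e+00  9.51000e-01 -4.85750e+02]
 [ 0.00000e+00  0.00000e+00  0.00000e+00  1.00000e+00]]
```

View pics/w1.png

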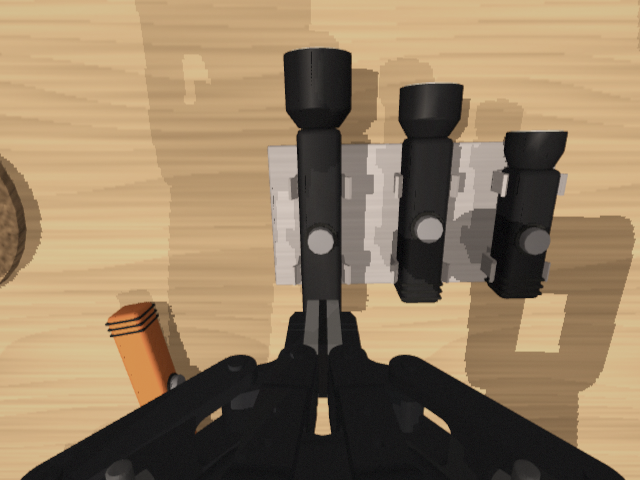

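The wrist view shows the grey button at about (320,241), prediction (320,244), and the shut fingertips at about (322,300). I'll refine the position from this view.

```bash
python3 - <<'E'
from h import *
z=np.load('pics/w1.npz');s={k:z[k] for k in z.files}
g=cv2.cvtColor(s['pixels'],cv2.COLOR_RGB2GRAY)[224:258,304:338]
n,l,st,ce=cv2.connectedComponentsWithStats((g>140).astype(np.uint8))
for i in range(1,n): print(st[i],ce[i]+[304,224],onz(s,*(ce[i]+[304,224]),71))
print(onz(s,301,225,62),onz(s,341,225,62))
print(arm.get_state()['ee_rot'])
E
```

```text
[  4   6  25  24 458] [320.05240175 241.43886463] [497.959116    57.15823281  71.        ]
[508.12596018  71.48966996  62.        ] [508.10090166  41.44673621  62.        ]
[ 3.14121037e+00  5.80102651e-04 -1.18661573e-03]
```

The three views agree on about (497, 57). I'm descending to roughly 9 mm above the button.

```bash
python3 -m handwheel '[0.001,-0.001,0.03,0,0,0,0, 0.001,-0.001,0.06,0,0,0,0, 0.001,-0.001,0.085,0,0,0,0, 0.001,-0.001,0.1,0,0,0,0, 0.001,-0.001,0.1,0,0,0,0, 0.001,-0.001,0.1,0,0,0,0, 0.001,-0.001,0.1,0,0,0,0]'
python3 - <<'E'
from h import *
snap('wrist','w2');s=arm.get_state();print(s['tool_pos'],s['force'])
E
```

```text
time: 2.4
tool_pos: [498.1, 57.0, 93.8]
ee_rot: [3.141, -0.002, -0.002]
force: [1.1, -0.0, 0.2]
gripper_width: 0.1
[498.51983279  57.15795402  94.32758978] [-0.09372449 -0.2805291  -0.19864284]
```

View pics/w2.png

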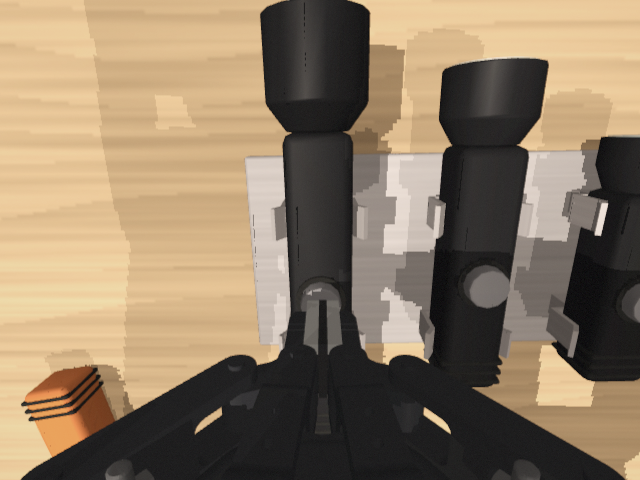

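The wrist view shows the shut tips directly over the button (cap visible at 321,290, tips at 322,300). Next I lower in small steps, checking force.

```bash
python3 -m handwheel '[0,0,0.004,0,0,0,0, 0,0,0.008,0,0,0,0, 0,0,0.01,0,0,0,0, 0,0,0.01,0,0,0,0, 0,0,0.01,0,0,0,0]'; python3 -m handwheel '[0,0,0.001,0,0,0,0, 0,0,0.002,0,0,0,0, 0,0,0.002,0,0,0,0]'; python3 -m handwheel '[0,0,0.001,0,0,0,0, 0,0,0.001,0,0,0,0]'
```

```text
time: 2.87
tool_pos: [497.2, 57.8, 82.3]
ee_rot: [3.142, 0.0, -0.0]
force: [-0.9, -0.5, 0.4]
gripper_width: -0.0
time: 3.12
tool_pos: [497.3, 57.8, 80.5]
ee_rot: [-3.142, -0.0, -0.0]
force: [-1.3, -0.2, 3.3]
gripper_width: 0.0
time: 3.28
tool_pos: [497.3, 57.8, 79.5]
ee_rot: [-3.141, -0.0, -0.0]
force: [-2.0, 1.2, 4.0]
gripper_width: -0.2
```

Contact: the spring force is rising from 2 N as expected. I'm continuing down.

```bash
python3 -m handwheel '[0,0,0.001,0,0,0,0, 0,0,0.001,0,0,0,0]'; python3 -m handwheel '[0,0,0.001,0,0,0,0, 0,0,0.001,0,0,0,0]'; python3 -m handwheel '[0,0,0.0005,0,0,0,0, 0,0,0.0005,0,0,0,0]'
```

```text
time: 3.45
tool_pos: [497.4, 57.8, 78.4]
ee_rot: [-3.141, -0.0, -0.0]
force: [-0.7, 0.2, 4.8]
gripper_width: -0.1
time: 3.62
tool_pos: [497.3, 57.8, 77.4]
ee_rot: [-3.141, -0.0, -0.0]
force: [-0.6, 0.5, 4.0]
gripper_width: -0.1
time: 3.78
tool_pos: [497.3, 57.8, 77.0]
ee_rot: [-3.141, -0.0, -0.0]
force: [-0.9, 1.2, 4.6]
gripper_width: 0.1
```

```bash
python3 -m handwheel '[0,0,0.0005,0,0,0,0, 0,0,0.0005,0,0,0,0]'; python3 -m handwheel '[0,0,0.0005,0,0,0,0, 0,0,0.0005,0,0,0,0]'
```

```text
time: 3.95
tool_pos: [497.4, 57.8, 77.0]
ee_rot: [-3.142, 0.0, -0.0]
force: [-3.4, 0.3, 7.4]
gripper_width: 0.1
time: 4.12
tool_pos: [497.4, 57.8, 76.9]
ee_rot: [-3.142, 0.0, -0.0]
force: [-4.3, 0.4, 10.1]
gripper_width: 0.3
```

The button has bottomed: TCP stalls at 77.0 while force climbs past 5 N to 10 N. I'll ease a hair and hold for 1.67 s.

```bash
python3 -m handwheel '[0,0,-0.0003,0,0,0,0, 0,0,-0.0003,0,0,0,0, 0,0,-0.0003,0,0,0,0, 0,0,-0.0003,0,0,0,0, 0,0,-0.0003,0,0,0,0, 0,0,-0.0003,0,0,0,0, 0,0,-0.0003,0,0,0,0, 0,0,-0.0003,0,0,0,0, 0,0,-0.0003,0,0,0,0, 0,0,-0.0003,0,0,0,0, 0,0,-0.0003,0,0,0,0, 0,0,-0.0003,0,0,0,0, 0,0,-0.0003,0,0,0,0, 0,0,-0.0003,0,0,0,0, 0,0,-0.0003,0,0,0,0, 0,0,-0.0003,0,0,0,0, 0,0,-0.0003,0,0,0,0, 0,0,-0.0003,0,0,0,0, 0,0,-0.0003,0,0,0,0, 0,0,-0.0003,0,0,0,0]'
```

```text
time: 5.78
tool_pos: [497.4, 57.8, 77.0]
ee_rot: [-3.142, 0.0, -0.0]
force: [-4.4, 1.8, 8.6]
gripper_width: -0.2
```

Held with about 8.6 N at the end. Now a straight release upwards, slowly at first and then well clear.

```bash
python3 -m handwheel '[0,0,-0.002,0,0,0,0, 0,0,-0.004,0,0,0,0, 0,0,-0.008,0,0,0,0, 0,0,-0.015,0,0,0,0, 0,0,-0.035,0,0,0,0, 0,0,-0.065,0,0,0,0, 0,0,-0.1,0,0,0,0, 0,0,-0.135,0,0,0,0, 0,0,-0.16,0,0,0,0, 0,0,-0.16,0,0,0,0, 0,0,-0.16,0,0,0,0, 0,0,-0.16,0,0,0,0, 0,0,-0.16,0,0,0,0]'
python3 - <<'E'
from h import *
s=snap('wrist','w3');snap('scene','s3');t=snap('top','t3')
st=arm.get_state();print(st['tool_pos'],st['force'],st['time'])
g=cv2.cvtColor(s['pixels'],cv2.COLOR_RGB2GRAY)
x,y=map(int,proj(s,[497,57,71]))
g=g[y-20:y+20,x-20:x+20]
n,l,q,ce=cv2.connectedComponentsWithStats((g>140).astype(np.uint8))
for i in range(1,n): print(q[i],onz(s,*(ce[i]+[x-20,y-20]),71))
z=np.load('pics/scene0.npz')['pixels'];d=cv2.absdiff(z,cv2.imread('pics/s3.png')[:,:,::-1].copy())
a=np.hstack([cv2.resize(p[190:290,230:360],None,fx=3,fy=3,interpolation=cv2.INTER_CUBIC) for p in(z,cv2.imread('pics/s3.png')[:,:,::-1])])
cv2.imwrite('pics/cmp.png',a[:,:,::-1])
E
```

```text
time: 6.87
tool_pos: [496.1, 57.8, 233.9]
ee_rot: [-3.142, 0.004, -0.0]
force: [-0.8, -0.9, -0.5]
gripper_width: -0.2
[496.39402963  57.77703251 234.25561103] [-0.1677423  -0.22470398 -0.58136941] 7.0167
[ 0  0  3 38 84] [498.664878    73.51138766  71.        ]
[ 10  10  21  21 336] [497.86276216  57.19109994  71.        ]
```

View pics/w3.png

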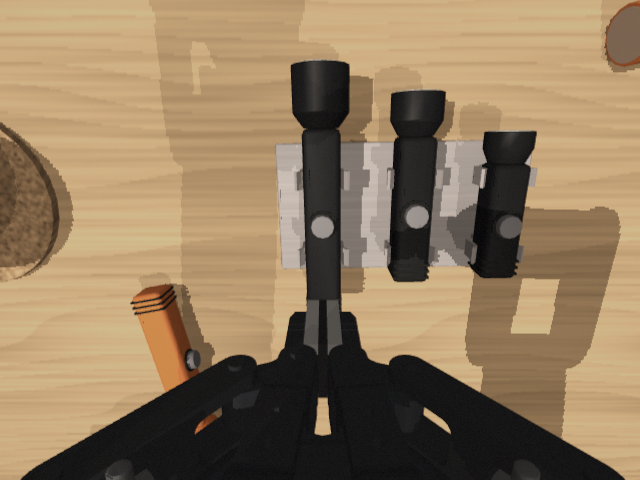

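View pics/s3.png

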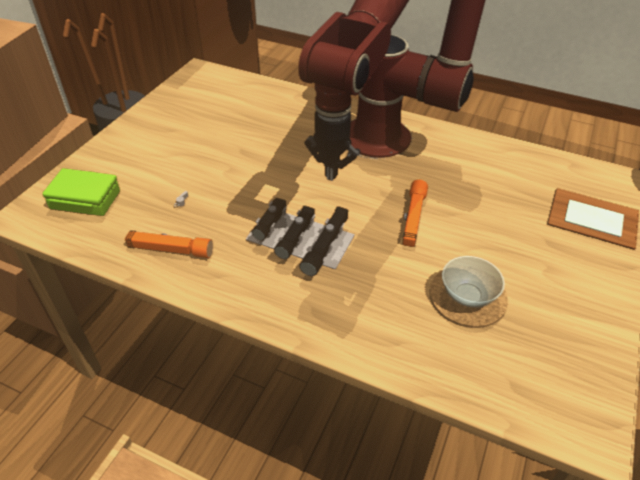

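View pics/cmp.png

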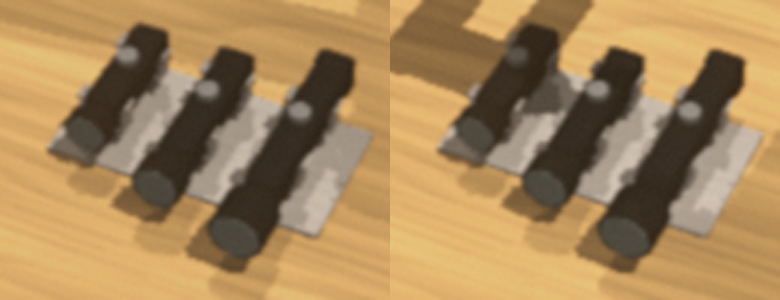

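The pictures show the hand well clear, with tips about 150 mm above the button. The long flashlight is unmoved: its button is at (497.9, 57.2), against (498.0, 57.2) before. In the scene view the other flashlights, the bowl at (472,282) and the whistle at (181,199) are where they were. Handing in.

```bash
python3 -c "
from workcell import arm
print(arm.sign_off())"
```

```text
the job is handed in; nothing more can be done
None
```

I pressed the button on the longest flashlight, the left black one with its button at about (497, 57, 71) mm, straight down with shut fingertips. It bottomed about 5 mm down, where the TCP stalled while the force rose from about 5 N to a peak reading of 10 N. I held it for about 1.7 s at about 8.6 N, released it straight up, and handed in at about 7 s with the fingertips about 150 mm above the button.

**Last checks:**
- **Long flashlight:** the wrist view puts its button at the same spot as before, within 0.1 mm, and it still lies in its clips.
- **Other objects:** by eye in the scene view, the other two flashlights, the bowl, the whistle and the orange look-alikes have not moved.
- **Button spring-back:** I judged this by eye only. The cap looks the same as before, but I did not measure its height afterwards.
- **Disagreements:** the views differed by about 2 mm on the button's position, so I used an average. A sideways force of about 4 N also showed while the button was held, with no visible shift of the flashlight.

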